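Feed the green tinter tin to the chute stop

ROBOT

A 6-joint arm with a two-finger parallel gripper is mounted at the origin on the work surface. World frame = base frame: x ahead of the robot, y to its left, z up, the work surface at z = 0. Lengths are in m, angles in degrees, forces in N, time in s.
With the tool pointing down it reaches from about 0.35 to 0.875 m from the base axis. Payload 4.2 kg.
Tool frame: the origin (TCP) lies midway between the tips of the shut fingers; the grasp point (between the pads) lies 19 mm behind it; y points along the fingers, z is the direction in which the jaws open and shut, and the axes are right-handed (so a half turn about y gives the same grasp; the last joint's range is limited). The gripper opens to 87 mm and grips with 3 to 60 N. Pads are 19 mm wide; open, the fingers measure 117 mm over their backs; the gripper's body (75 mm by 190 mm) begins 51 mm behind the grasp point.
Start: joints at [-53.938, 22.042, 0.453, 0, -68.411, -14.817], TCP at [0.226, -0.582, 0.223] pointing down, gripper open.
Joint ranges: [-179.83, 179.83], [-69.29, 118.12], [-61.27, 80.66], [-181.25, 117.63], [-171.15, -9.14], [-177.46, 177.46]. Speed limits (degrees/s): [159.86, 159.86, 180, 180, 180, 180].

INTERFACE

Orientations are given as [roll, pitch, yaw] about the fixed x, y, z axes, in that order (R = Rz(yaw) Ry(pitch) Rx(roll)).
In Python, from workcell import env gives the robot as it stands. The module is installed in compiled form; this text tells all that it offers. Calls block until the motion is done:
- env.goto(position, orientation): joint-space move of the TCP to a pose.
- env.move_straight(position, rotation=None, rate=0.15, force_limit=None): straight line of the TCP; rotation=None keeps the orientation; rate is the mean speed in m/s. With force_limit (N) it stops when the force on the tool has changed by that much, and returns True; else False.
- env.set_joints(angles): joint-space move.
- env.gripper_to(opening, grasp_force=None): opening from 0.0 (shut) to 1.0 (fully open); grasp_force is the grip in N (None keeps the last); returns when the fingers have stopped.
- env.dwell(seconds).
- env.inverse_kinematics(position, orientation): joint angles nearest the present ones, or None.
- env.read_state(): the state.
- env.grab_frame(name): name is "scene" or "top"; returns a dict with "image" (420x560x3 uint8, blue, green, red), "fx", "fy", "cx", "cy" (pixels), "D" ([k1, k2, p1, p2, k3] as OpenCV has them; the pictures are not rectified), "position" and "orientation" of the camera in the world. Camera axes: x right, y up, looking along -z (the intrinsics and any distortion apply to the point x, -y, -z); pixel columns grow to the right and rows downward; lengths in m; the calibration is good to about 2 mm. A picture is of the moment at which its call begins. There is no depth.
A pose or a line that the arm cannot do raises env.Unreachable and nothing moves.
- env.close_job(): hands the job in, once; it reports no verdict.
Trained networks look in a picture, given as the dict that the camera call returned (one of the last four; its "shot" number tells which), for a name from the list of things; names that differ only in an ending like _2 or _b are one class to them, and where a whole thing is asked for, a point or a joint stands for the part that bears it (a point fixed in the world has none). Each returns a list of dicts, best first, with "score" (0 to 1); they miss things now and then, are a little off and sometimes report something else, mostly with a low value. They report only what shows in the picture. A call takes as long as a camera call. They do not tell look-alikes from the thing itself.
- env.search_frame(picture, thing): "xyz" ([x, y, z] in m, in world coordinates, good to about 4 mm: the middle of the surface that is visible of it).
- env.trace(picture, thing): "mask" (420x560 bool, what is visible of it).
The state is a dict: "clock": time; "joint_positions": joint angles; "qvel": joint speeds; "joint_torque": joint torques, N m; "position": TCP position; "tool_rot": TCP orientation; "force": force on the tool from outside, world axes, zero at the start; "wrist_torque": the same for the moment, N m; "opening": opening from 0.0 (shut) to 1.0 (fully open).
Only numpy, scipy, OpenCV 4.12 (cv2) and the standard library are available. Lean on these libraries where they do the work, as an engineer would, in place of code of your own. Each camera call takes 0.05 s, during which the arm holds its last target. There are 200 camera calls.

TASK

Push the green-banded tinter tin down its lane of the sloped chute until it rests against the yellow stop at the lower end, keeping it standing on the lane floor, not lifted. Leave the blue and red tins in the chute where they are, and take the gripper away when done.

Things in the scene. Friction and masses are not known exactly. Their poses are not given: they have to be found in the camera images.
- chute: fixed 3-lane chute, 360 x 242 mm, slopes down 0.21 rad away from robot; place, yaw vary. Origin on the floor surface, centre of middle lane; x down the lanes, y across, z out of floor. Lanes at y = -78, 0, 78 mm, 70 mm clear; rails 14 mm high, open above. In each a yellow stop, 54 mm wide, 28 mm high, its upslope face at x = 100 mm, so a tin against it has its centre at x = 72 mm.
- tin_green: the tin to feed: sealed round steel tin, green band and lid, 56 mm diameter, 44 mm tall, 0.1 to 0.21 kg, standing in one of the three lanes (which varies). Origin: centre of its underside, on the lane floor; z is its axis, out of the floor. Starts 100 to 160 mm short of its place at the stop. Friction holds it on the slope: it moves only while pushed (under 3 N).
- tin_blue: bystander: sealed round steel tin, blue band and lid, 56 mm diameter, 44 mm tall, 0.1 to 0.21 kg, standing in one of the three lanes (which varies). Origin: centre of its underside, on the lane floor; z is its axis, out of the floor.
- tin_red: bystander: sealed round steel tin, red band and lid, 56 mm diameter, 44 mm tall, 0.1 to 0.21 kg, standing in one of the three lanes (which varies). Origin: centre of its underside, on the lane floor; z is its axis, out of the floor.
Not all that is in view belongs to the job. Leave any purple look-alike of the tin_green alone.

How it is judged:
By the outcome, as a careful person would: the job done as asked, in the order asked, and still so for the second after the job is handed in, with the robot touching nothing.
It also fails if it takes over 29 s, if anything falls off the work surface, if the arm or the gripper's body presses on something with over 40 N, if the wrist force passes 120 N, or if a joint passes its speed limit or range.

## Working session

There is one attempt and no reset: what is moved stays moved. The work goes in short steps, each a Python script; the robot and the scene stay as the last script left them, time stands still between calls to the robot, and variables do not carry over. Pictures are saved under pics/ and viewed, about 8 in all and at most 12, crops included, and the job is handed in when it is done.

```bash
mkdir -p pics; python3 - <<'E'
from workcell import env
import cv2,pickle
s=env.read_state();print(s['clock'],s['position'],s['tool_rot'],s['opening'])
P={}
for n in("top","scene"):
    p=env.grab_frame(n);P[n]=p
    cv2.imwrite(f"pics/{n}0.png",p["image"])
    print(n,p["position"],p["orientation"],p["fx"],p["D"])
    for t in("chute","tin_green","tin_blue","tin_red"):
        print(t,[(d["xyz"],round(d["score"],2)) for d in env.search_frame(p,t)])
pickle.dump(P,open("p0.pkl","wb"))
E
```

```text
0.0 [ 0.22626691 -0.581962    0.22146449] [-8.98750109e+01  5.49361349e-03  2.12357175e+01] 1.0007723605190804
top [ 0.43078834 -0.02163745  0.84970665] [  5.31103766   0.4745011  -91.18258468] 521.858145781052 [-0.10174196  0.          0.          0.          0.        ]
chute [([0.5539, -0.0128, 0.0936], 0.61)]
tin_green [([0.5299, -0.2146, 0.0464], 0.94), ([0.4885, -0.0253, 0.1434], 0.87), ([0.5324, 0.1757, 0.05], 0.86), ([0.4327, -0.2294, 0.0441], 0.66)]
tin_blue [([0.5172, 0.0565, 0.1308], 0.77)]
tin_red [([0.5262, -0.0985, 0.1352], 0.69)]
scene [ 0.76865478 -0.24140881  0.63454089] [33.37420769 -0.06366423 49.98221501] 422.19772526573684 [-0.10848519  0.          0.          0.          0.        ]
chute [([0.5891, -0.0428, 0.0843], 0.75)]
tin_green [([0.4472, -0.2354, 0.0448], 0.97), ([0.497, -0.0351, 0.1407], 0.94), ([0.5372, -0.2173, 0.0509], 0.92), ([0.536, 0.1706, 0.041], 0.58)]
tin_blue [([0.5289, 0.0451, 0.1331], 0.8)]
tin_red [([0.5402, -0.1062, 0.1416], 0.84)]
```

View pics/top0.png

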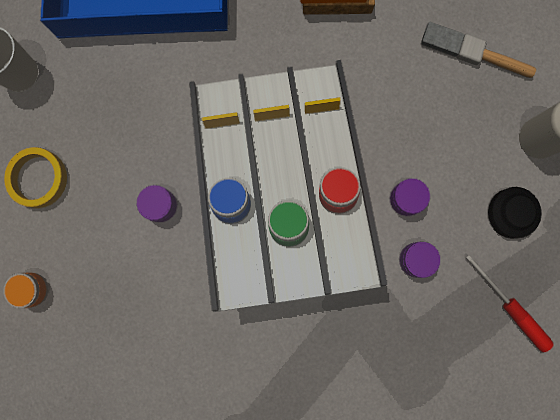

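View pics/scene0.png

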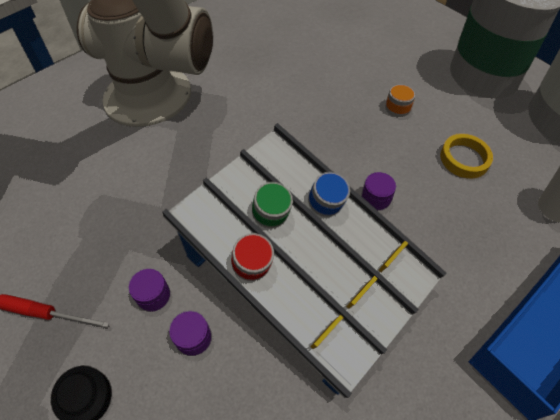

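```bash
cat >h.py <<'E'
import numpy as np,cv2
from scipy.spatial.transform import Rotation as Ro
from scipy.optimize import least_squares
def proj(p,X):
    R=Ro.from_euler('xyz',p["orientation"],degrees=True).as_matrix()
    c=(np.atleast_2d(X)-p["position"])@R*[1,-1,-1]
    K=np.array([[p["fx"],0,p["cx"]],[0,p["fy"],p["cy"]],[0,0,1.]])
    return cv2.projectPoints(c,np.zeros(3),np.zeros(3),K,np.array(p["D"],float))[0][:,0]
def chute(v,X): # v=x,y,z,yaw(rad)
    return Ro.from_euler('xyz',[0,.21,v[3]]).apply(np.atleast_2d(X))+v[:3]
def green(p,v,floor=.044):
    # lid: fit circle centre in chute frame from green-pixel mask extremes
    hsv=cv2.cvtColor(p["image"],cv2.COLOR_BGR2HSV)
    m=cv2.inRange(hsv,(50,90,40),(80,255,255))
    n,l,s,c=cv2.connectedComponentsWithStats(m)
    return m,s[1:],c[1:]
E
python3 - <<'E'
import pickle
from h import *
P=pickle.load(open("p0.pkl","rb"))
X=[(a,y,.014) for y in(.117,.039,-.039,-.117) for a in(-.18,.18)]
px={"top":[(216,309),(193,83),(271,301),(243,75),(327,293),(291,69),(383,287),(339,62)],
"scene":[(278,127),(442,272),(244,153),(412,308),(207,182),(380,350),(167,214),(348,387)]}
f=lambda v:np.concatenate([(proj(P[n],chute(v,X))-px[n]).ravel() for n in px])
r=least_squares(f,[.55,-.02,.09,.1],loss='soft_l1')
v=r.x;print(v,np.degrees(v[3]));print(f(v).reshape(2,8,2).round(1).tolist())
np.save("v.npy",v)
for n in P:
    m,s,c=green(P[n],v)
    i=s[:,4]>150;print(n,s[i],c[i])
# tin detections from networks -> chute frame
for q in([.4885,-.0253,.1434],[.497,-.0351,.1407],[.5172,.0565,.1308],[.5289,.0451,.1331],[.5262,-.0985,.1352],[.5402,-.1062,.1416]):
    print(Ro.from_euler('xyz',[0,.21,v[3]]).inv().apply(np.array(q)-v[:3]).round(4))
# overlay
t=np.linspace(0,6.28,60);ims=[]
for n,b in(("top",(180,50,220,270)),("scene",(150,110,300,280))):
    im=P[n]["image"].copy();im=cv2.resize(im,None,fx=2 if n=="top" else 1.45,fy=2 if n=="top" else 1.45);k=2 if n=="top" else 1.45
    for y in(.117,.039,-.039,-.117):
        cv2.polylines(im,[(k*proj(P[n],chute(v,[(-.18,y,.014),(.18,y,.014)]))).astype(int)],False,(255,0,255),1)
    for y in(-.078,0,.078):
        cv2.polylines(im,[(k*proj(P[n],chute(v,[(.1,y-.027,.028),(.1,y+.027,.028),(.1,y+.027,0),(.1,y-.027,0)]))).astype(int)],True,(255,0,255),1)
    x0,y0,w,h=[int(k*a) for a in b];ims.append(cv2.resize(im[y0:y0+h,x0:x0+w],(390,540)if n=="top" else(400,540)))
cv2.imwrite("pics/ov1.png",np.hstack(ims))
E
```

```text
[ 0.55531601 -0.018906    0.07566851  0.1205373 ] 6.906278566945833
[[[-1.5, 0.4], [-0.3, -0.2], [-0.4, 0.6], [-1.8, 0.7], [-0.2, 0.5], [-1.2, -0.1], [-0.4, -1.7], [-0.8, 0.4]], [[-3.0, 0.5], [-0.0, 5.3], [-2.7, 0.0], [1.8, 5.4], [-2.6, -0.8], [2.2, 3.0], [-2.8, -1.8], [-1.2, 9.5]]]
top [[270 203  37  34 994]] [[287.88732394 219.49195171]]
scene [[257 184  34  30 807]] [[273.02726146 198.42255266]]
[-0.0797  0.0017  0.0523]
[-0.0721 -0.0091  0.0511]
[-0.0396  0.0794  0.0479]
[-0.0301  0.0667  0.0523]
[-0.05   -0.0755  0.0502]
[-0.0387 -0.0848  0.0592]
```

View pics/ov1.png

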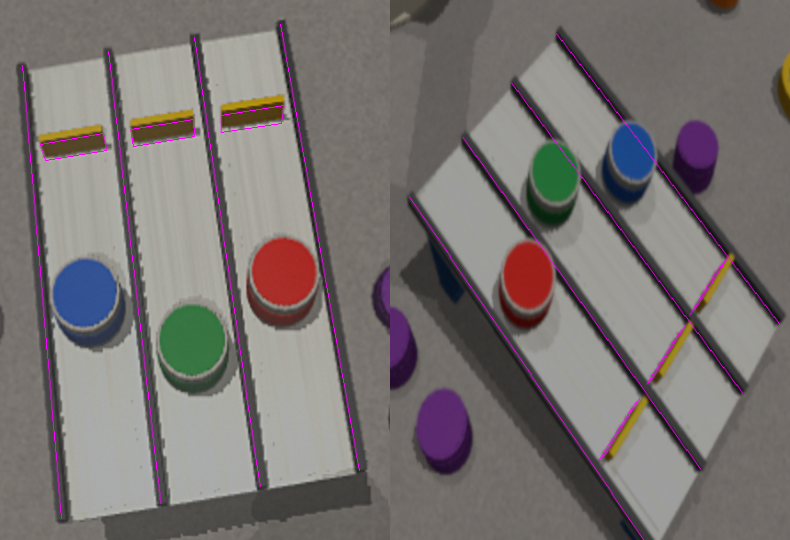

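```bash
cat >fit.py <<'E'
from h import *
RNG={"g":[((50,90,40),(80,255,255))],"b":[((100,90,40),(125,255,255))],"r":[((0,120,60),(8,255,255)),((172,120,60),(180,255,255))]}
def lid(p,col,roi):
    hsv=cv2.cvtColor(p["image"],cv2.COLOR_BGR2HSV)
    x0,y0,x1,y1=roi;m=sum(cv2.inRange(hsv,*r) for r in RNG[col])
    V=hsv[...,2];s=np.zeros_like(m);s[y0:y1,x0:x1]=m[y0:y1,x0:x1]
    if not s.any():return None
    med=np.percentile(V[s>0],60);s[V<.88*med]=0
    s=cv2.morphologyEx(s,cv2.MORPH_OPEN,np.ones((5,5),np.uint8))
    c=max(cv2.findContours(s,0,1)[0],key=cv2.contourArea)
    return cv2.fitEllipse(cv2.convexHull(c))
E
python3 - <<'E'
import pickle
from fit import *
P=pickle.load(open("p0.pkl","rb"));v0=np.load("v.npy")
X=[(a,y,.014) for y in(.117,.039,-.039,-.117) for a in(-.18,.18)]
px={"top":[(216,309),(193,83),(271,301),(243,75),(327,293),(291,69),(383,287),(339,62)],
"scene":[(276,126),(444,274),(242,152.5),(415,311),(205.6,181),(383,352),(166,213),(350,390)]}
roi={"top":(185,60,385,310),"scene":(165,125,440,390)}
L={n:[lid(P[n],c,roi[n]) for c in"gbr"] for n in P}
for n in L:print(n,[tuple(np.round(np.ravel(e[:2]+(e[2],)if 0 else [*e[0],*e[1]]),1)) for e in L[n]])
def f(w):
    T=np.c_[w[4:].reshape(3,2),[.044]*3]
    return np.concatenate([np.r_[(proj(P[n],chute(w,X))-px[n]).ravel(),2*(proj(P[n],chute(w,T))-[e[0] for e in L[n]]).ravel()] for n in P])
r=least_squares(f,[*v0,-.08,0,-.04,.078,-.05,-.078],loss='soft_l1')
print(r.x.round(4));print(f(r.x).reshape(2,11,2).round(1).tolist())
np.save("v.npy",r.x)
E
```

```text
top [(np.float64(287.9), np.float64(219.5), np.float64(34.2), np.float64(36.2)), (np.float64(227.3), np.float64(195.9), np.float64(33.1), np.float64(35.5)), (np.float64(339.9), np.float64(185.3), np.float64(33.0), np.float64(36.2))]
scene [(np.float64(273.0), np.float64(198.4), np.float64(30.0), np.float64(33.8)), (np.float64(331.6), np.float64(187.7), np.float64(27.9), np.float64(32.8)), (np.float64(253.0), np.float64(252.0), np.float64(34.2), np.float64(36.8))]
[ 0.5559 -0.019   0.0825  0.1211 -0.0773  0.0007 -0.0309  0.0792 -0.039
 -0.0774]
[[[-2.0, 0.4], [-1.1, -2.0], [-0.4, 0.5], [-2.2, -1.1], [0.3, 0.3], [-1.2, -2.0], [0.6, -2.0], [-0.4, -1.6], [-1.0, 0.4], [-1.1, 0.3], [-1.3, 0.6]], [[-1.0, -1.2], [-0.4, 1.7], [-0.9, -2.1], [0.4, 1.0], [-1.8, -2.3], [0.6, 0.0], [-2.8, -3.1], [-2.2, 5.9], [-0.4, 1.8], [-0.6, 1.9], [-0.4, 1.6]]]
```

```bash
python3 - <<'E'
from workcell import env
from fit import *
v=np.load("v.npy");O=[-90,0,float(np.degrees(v[3]))]
W=lambda x,h,up=0:(chute(v,[x,.0,h])[0]+[0,0,up]).tolist()
env.gripper_to(.3)
env.goto(W(-.15,.016,.09),O)
print("down",env.move_straight(W(-.15,.016),rate=.1,force_limit=6))
s=env.read_state();print(s['clock'],s['position'],s['force'],s['opening'])
print("push",env.move_straight(W(.015,.016),rate=.06,force_limit=12))
s=env.read_state();print(s['clock'],s['position'],W(.015,.016),s['force'])
p=env.grab_frame("top");q=env.grab_frame("scene")
cv2.imwrite("pics/mid.png",np.hstack([cv2.resize(a["image"][40:320,150:450],(390,364)) for a in(p,q)]))
E
```

```text
down False
4.825 [ 0.41407238 -0.03626596  0.12985641] [ 0.09789707 -0.31912686  0.02447167] 0.29900103967943403
push False
7.725 [ 0.57370115 -0.01683409  0.09507242] [0.5737779896843794, -0.016823756879818578, 0.0949894973101123] [-0.20868719 -0.21716451 -0.58356272]
```

View pics/mid.png

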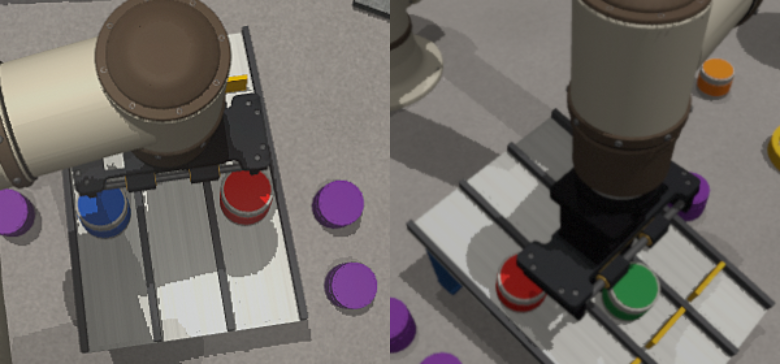

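The mid-push picture shows the green tin, right panel at about (630,290), standing in the middle lane ahead of the fingers and short of the yellow stop. The red and blue tins haven't moved. Next is the guarded slow push onto the stop.

```bash
python3 - <<'E'
from workcell import env
from fit import *
v=np.load("v.npy");O=[-90,0,float(np.degrees(v[3]))]
W=lambda x,h,up=0:(chute(v,[x,.0,h])[0]+[0,0,up]).tolist()
print("push",env.move_straight(W(.052,.016),rate=.015,force_limit=5))
s=env.read_state();print(s['clock'],s['position'],s['force'])
R=Ro.from_euler('xyz',[0,.21,v[3]]);x=R.inv().apply(np.array(s['position'])-v[:3]);print("tcp in chute",x.round(4))
env.move_straight(W(x[0]-.035,.018),rate=.06)
env.move_straight(W(x[0]-.035,.018,.11),rate=.15)
env.goto(W(-.2,.016,.2),O)
env.goto([.25,-.45,.3],O)
print(env.read_state()['clock'])
P={n:env.grab_frame(n) for n in("top","scene")}
roi={"top":(185,60,385,310),"scene":(165,125,440,390)}
for n in P:
    for c,i in zip("gbr",(4,6,8)):
        e=lid(P[n],c,roi[n])
        r=least_squares(lambda u:(proj(P[n],chute(v,[*u,.044]))-e[0]).ravel(),v[i:i+2])
        print(n,c,np.round(e[0],1),r.x.round(4),"was",v[i:i+2].round(4))
cv2.imwrite("pics/end.png",np.hstack([cv2.resize(a["image"][y:y+280,x:x+300],(390,364)) for a,x,y in((P["top"],150,40),(P["scene"],160,110))]))
E
```

```text
push True
9.4083 [ 0.59653042 -0.01419641  0.08892124] [-1.13222894  0.02862065  0.93857395]
tcp in chute [ 0.0387 -0.0001  0.0148]
13.525
top g [273.5 121.4] [ 0.0732 -0.0004] was [-0.0773  0.0007]
top b [227.3 195.9] [-0.0308  0.0784] was [-0.0309  0.0792]
top r [339.8 185.2] [-0.0387 -0.0783] was [-0.039  -0.0774]
scene g [350.9 271.6] [0.0727 0.0018] was [-0.0773  0.0007]
scene b [331.6 187.7] [-0.0317  0.0808] was [-0.0309  0.0792]
scene r [253. 252.] [-0.0396 -0.0764] was [-0.039  -0.0774]
```

View pics/end.png

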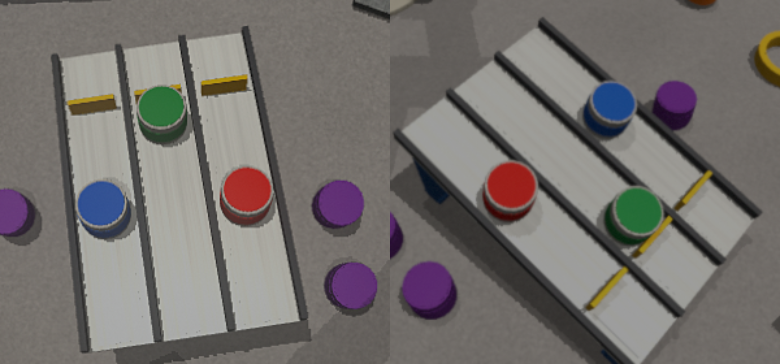

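The end picture shows the green tin standing against the middle stop, at about (162,112) left and (636,213) right. The blue and red tins are unmoved and the gripper is clear.

```bash
python3 -c "
from workcell import env
env.close_job();print(env.read_state()['clock'])"
```

```text
the job is handed in; nothing more can be done
the job is handed in; nothing more can be done
```

The green tin is now against the yellow stop at the lower end of the middle lane, and I've handed the job in. I pushed it down the lane with the half-shut fingers about 15 mm above the floor and never lifted it. The last slow stretch ended when the 5 N force limit tripped at the stop. The gripper then backed off, rose and moved clear.

- **Green tin:** after the gripper was clear, both cameras put it standing at x = 73 mm; against the stop it should be at 72 mm. The force trip agreed to about 1 mm.
- **Blue and red tins:** in the chute frame, both are within about 2 mm of where they started, which is the measuring error. Their image positions moved by no more than 0.1 pixel.
- **Time:** the clock read about 13.5 s of the 29 s allowed, just before I handed in.
- **Check that disagreed:** my first estimate of the chute's height was about 7 mm too low. I corrected it with the tin lids before moving anything. The chute's lower-end corners in the scene picture still fit only to a few pixels.

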